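# Depuck four bottles into the carrying rack in run order

### The job

Lift the four small bottles out of the pucks on the outfeed lane and seat each one upright, fully down, in the white carrying rack, in the same order as they queue on the lane: the bottle at the red end stop goes into the nest by the rack's blue end, the next into the next, and so on to the last. Set them down gently, without dropping them, and tip none over; the pucks stay in the lane.

Things in the scene. Friction and masses are not known exactly. Their poses are not given: they have to be found in the camera images.
- bottle_red: small white plastic bottle with a RED screw cap and a white-blue label: body 37 mm diameter, straight up to 42 mm, shoulder above that, cap 23 mm diameter from 56 to 70 mm; 70 mm high, about 85 g. Origin: centre of its underside; z up along the bottle. Loose; starts standing in its puck.
- bottle_green: small brown bottle with a GREEN screw cap and a white-red label: body 37 mm diameter, straight up to 42 mm, shoulder above that, cap 23 mm diameter from 56 to 70 mm; 70 mm high, about 85 g. Origin: centre of its underside; z up along the bottle. Loose; starts standing in its puck.
- bottle_black: small white plastic bottle with a BLACK screw cap and a white-blue label: body 37 mm diameter, straight up to 42 mm, shoulder above that, cap 23 mm diameter from 56 to 70 mm; 70 mm high, about 85 g. Origin: centre of its underside; z up along the bottle. Loose; starts standing in its puck.
- bottle_glass: small CLEAR GLASS bottle with a clear ground-glass stopper (the stopper does not come out): body 32 mm diameter, straight up to about 32 mm, neck 20 mm diameter from 42 to 53 mm, stopper head 23 mm across on top; 63 mm high, about 60 g. Origin: centre of its underside; z up along the bottle. Loose; starts standing in its puck.
- puck_red: grey plastic puck (round open cup, 58 mm diameter, 20 mm high, bore 45 mm, inner floor 5 mm up) in which the red-capped bottle rides at the start; the four pucks look alike and are held fast in the lane. Origin: centre of its underside, on the belt. A bottle in it stands out of it by its height less 15 mm.
- puck_green: grey plastic puck (round open cup, 58 mm diameter, 20 mm high, bore 45 mm, inner floor 5 mm up) in which the green-capped bottle rides at the start; the four pucks look alike and are held fast in the lane. Origin: centre of its underside, on the belt. A bottle in it stands out of it by its height less 15 mm.
- puck_black: grey plastic puck (round open cup, 58 mm diameter, 20 mm high, bore 45 mm, inner floor 5 mm up) in which the black-capped bottle rides at the start; the four pucks look alike and are held fast in the lane. Origin: centre of its underside, on the belt. A bottle in it stands out of it by its height less 15 mm.
- puck_glass: grey plastic puck (round open cup, 58 mm diameter, 20 mm high, bore 45 mm, inner floor 5 mm up) in which the clear glass bottle rides at the start; the four pucks look alike and are held fast in the lane. Origin: centre of its underside, on the belt. A bottle in it stands out of it by its height less 15 mm.
- lane: fixed outfeed conveyor, 310 mm long (y), 90 mm wide (x): black belt, top 36 mm up, between aluminium profiles; motor at the tail; guide rails 48 mm high. Origin: middle of underside on the worktop; y runs along the row to the end stop (RED crossbar, 61 mm high) at the +y end. Pucks stand in a row at x = 0, y = +93 (first, at the stop), +31, -31, -93 mm (last).
- rack: fixed white carrying rack with grey floor, 278 mm long (y), 80 mm wide (x), empty at the start. Four round nests in a row at x = 0, y = +93 (place one, by the BLUE end cheek), +31, -31, -93 mm (place four). Nest: 46.5 mm bevelled hole in a plate, top face 24 mm up, floor 8 mm up. End cheeks 73 mm high. Origin: middle of underside on the worktop, y towards the blue end.
Not all that is in view belongs to the job. Leave any orange or purple look-alike of the bottle_glass alone.

How it is judged (in metres and radians):
At the end, for the whole second after the job is handed in: Each bottle sits in the nest whose number from the blue end equals its puck's place from the red stop: within 12 mm of the nest centre along and across the rack, underside less than 14 mm above the rack's underside (nest floor 8 mm), tilt under 0.15 rad, at rest (under 0.02 m/s) ((not (y of puck_red in the frame of lane between 0.062 and 0.124 m) or y of bottle_red in the frame of rack between 0.081 and 0.105 m) and (not (y of puck_red in the frame of lane between 0 and 0.062 m) or y of bottle_red in the frame of rack between 0.019 and 0.043 m) and (not (y of puck_red in the frame of lane between -0.062 and 0 m) or y of bottle_red in the frame of rack between -0.043 and -0.019 m) and (not (y of puck_red in the frame of lane between -0.124 and -0.062 m) or y of bottle_red in the frame of rack between -0.105 and -0.081 m) and x of bottle_red in the frame of rack between -0.012 and 0.012 m and z of each of bottle_red, bottle_green, bottle_black, bottle_glass in the frame of rack below 0.014 m and angle between each of bottle_red, bottle_green, bottle_black, bottle_glass's own z axis and vertical below 0.15 rad and linear speed of each of bottle_red, bottle_green, bottle_black, bottle_glass below 0.02 m/s and (not (y of puck_green in the frame of lane between 0.062 and 0.124 m) or y of bottle_green in the frame of rack between 0.081 and 0.105 m) and (not (y of puck_green in the frame of lane between 0 and 0.062 m) or y of bottle_green in the frame of rack between 0.019 and 0.043 m) and (not (y of puck_green in the frame of lane between -0.062 and 0 m) or y of bottle_green in the frame of rack between -0.043 and -0.019 m) and (not (y of puck_green in the frame of lane between -0.124 and -0.062 m) or y of bottle_green in the frame of rack between -0.105 and -0.081 m) and x of bottle_green in the frame of rack between -0.012 and 0.012 m and (not (y of puck_black in the frame of lane between 0.062 and 0.124 m) or y of bottle_black in the frame of rack between 0.081 and 0.105 m) and (not (y of puck_black in the frame of lane between 0 and 0.062 m) or y of bottle_black in the frame of rack between 0.019 and 0.043 m) and (not (y of puck_black in the frame of lane between -0.062 and 0 m) or y of bottle_black in the frame of rack between -0.043 and -0.019 m) and (not (y of puck_black in the frame of lane between -0.124 and -0.062 m) or y of bottle_black in the frame of rack between -0.105 and -0.081 m) and x of bottle_black in the frame of rack between -0.012 and 0.012 m and (not (y of puck_glass in the frame of lane between 0.062 and 0.124 m) or y of bottle_glass in the frame of rack between 0.081 and 0.105 m) and (not (y of puck_glass in the frame of lane between 0 and 0.062 m) or y of bottle_glass in the frame of rack between 0.019 and 0.043 m) and (not (y of puck_glass in the frame of lane between -0.062 and 0 m) or y of bottle_glass in the frame of rack between -0.043 and -0.019 m) and (not (y of puck_glass in the frame of lane between -0.124 and -0.062 m) or y of bottle_glass in the frame of rack between -0.105 and -0.081 m) and x of bottle_glass in the frame of rack between -0.012 and 0.012 m); the robot touches nothing.
It fails at once if a bottle is tipped over (angle between any of bottle_red, bottle_green, bottle_black, bottle_glass's own z axis and vertical above 0.7 rad).
It fails at once if a bottle is dropped: it comes down to the bottom faster than 0.5 m/s, as after a fall of 13 mm or more ((z of bottle_red in the frame of rack below 0.022 m and linear speed of bottle_red above 0.5 m/s) or (z of bottle_green in the frame of rack below 0.022 m and linear speed of bottle_green above 0.5 m/s) or (z of bottle_black in the frame of rack below 0.022 m and linear speed of bottle_black above 0.5 m/s) or (z of bottle_glass in the frame of rack below 0.022 m and linear speed of bottle_glass above 0.5 m/s)).
It also fails if it takes over 128 s, if anything falls off the work surface, if the arm or the gripper's body presses on something with over 40 N, if the wrist force passes 120 N, or if a joint passes its speed limit or range.

### The arm

A 6-joint arm with a two-finger parallel gripper is mounted at the origin on a cart in front of the work surface, level with it; the furniture and walls round the work are solid. World frame = base frame: x ahead of the robot, y to its left, z up, the work surface at z = 0. Lengths are in m, angles in degrees, forces in N, time in s.
With the tool pointing down it reaches from about 0.375 to 0.75 m from the base axis. Payload 9 kg.
Tool frame: the origin (TCP) lies where the fingers leave the gripper's body, on its centre line; the fingertips stand 73 mm ahead of it and the grasp point (between the pads) lies 54 mm ahead of it (robot.tip_reach is the distance from the TCP to the fingertips, in m); z points along the fingers, y is the line along which they close (so a half turn about z gives the same grasp; the last joint's range is limited). The gripper opens to 85 mm and grips with 20 to 120 N. Pads are 22 mm wide; open, the fingers measure 114 mm over their backs; the gripper's body (76 mm by 85 mm) begins 54 mm behind the grasp point. The pads swing forward as they close: fully open they stand 13 mm farther back than shut.
Start: joints at [53.761, 5.964, 5.575, 89.605, 0, 77.527], TCP at [0.242, 0.549, 0.304] pointing down, gripper open.
Joint ranges: [-171.21, 171.21], [-48.23, 106.86], [-62.78, 66.21], [-105.2, 120.99], [-86.42, 89.51], [-180, 180]. Speed limits (degrees/s): [127.2, 127.2, 147.25, 180, 180, 180].

### API

Orientations are given as [roll, pitch, yaw] about the fixed x, y, z axes, in that order (R = Rz(yaw) Ry(pitch) Rx(roll)).
In Python, from plant import robot gives the robot as it stands. Calls block until the motion is done:
- robot.move_pose(position, orientation): joint-space move of the TCP to a pose.
- robot.line_to(position, vel=0.15, rotation=None, guard=None): straight line of the TCP; rotation=None keeps the orientation; vel is the mean speed in m/s. With guard (N) it stops when the force on the tool has changed by that much, and returns True; else False.
- robot.goto_joints(angles): joint-space move.
- robot.set_gripper(opening): finger opening in m; the grip force is fixed at half the most; returns when the fingers have stopped.
- robot.pause(seconds).
- robot.ik(position, orientation): joint angles nearest the present ones, or None.
- robot.observe(): the state.
- robot.grab_frame(name): name is "scene" or "top" or "wrist"; returns the picture (420x560x3 uint8, blue, green, red); there is no depth.
- robot.get_calibration(name): a dict with "vertical_fov" (degrees; the focal length in pixels is half the picture's height over the tangent of half this angle, whatever the lens; pixels are square), "cx", "cy" (the principal point, pixels), "k1" (the pictures are not rectified: a ray, as slopes to the right and down, at radius r is drawn at 1 + k1 r^2 times it, then the intrinsics apply), "rvec" (rotation vector, rad) and "tvec" (3), from world to camera coordinates, as OpenCV has them. Camera axes: x right, y down, z forward; pixel columns grow to the right and rows downward; lengths in m; the calibration is good to about 2 mm. A picture is of the moment at which its call begins: read the wrist's pose just before it. get_calibration takes no time and is no camera call; for the wrist camera it gives the pose at the moment of the call.
A pose or a line that the arm cannot do raises robot.IKError and nothing moves.
- robot.job_done(): hands the job in; it is judged then, once.
The state is a dict: "time": time; "q": joint angles; "qvel": joint speeds; "joint_torque": joint torques, N m; "tool_pos": TCP position; "tcp_rot": TCP orientation; "ft_force": force on the tool from outside, world axes, zero at the start; "torque": the same for the moment, N m; "gripper_width": finger opening in m; "gripper_force": force on a finger pad.
Only numpy, scipy, OpenCV 4.12 (cv2) and the standard library are available. Lean on these libraries where they do the work, as an engineer would, in place of code of your own. Each camera call takes 0.05 s, during which the arm holds its last target. There are 200 camera calls.

## Working session

There is one attempt and no reset: what is moved stays moved. The work goes in short steps, each a Python script; the robot and the scene stay as the last script left them, time stands still between calls to the robot, and variables do not carry over. Pictures are saved under pics/ and viewed, at most 14 in all, crops included, and the job is handed in when it is done.

```bash
mkdir -p pics; ls; python3 - <<'E'
from plant import robot
import cv2
for n in("scene","top"):
    cv2.imwrite(f"pics/{n}0.png",robot.grab_frame(n)); print(robot.get_calibration(n))
print(robot.observe())
E
```

```text
pics
{'vertical_fov': 45.26423329392034, 'cx': 282.51403242169084, 'cy': 210.13028720292732, 'k1': 0.03450521198436228, 'rvec': array([ 0.62789386, -2.41780821,  1.4762459 ]), 'tvec': array([0.54229587, 0.19337193, 1.29885636])}
{'vertical_fov': 44.007359912779975, 'cx': 278.4062569133447, 'cy': 206.09354317116026, 'k1': -0.010472603836330464, 'rvec': array([ 2.13453312, -2.20220813,  0.11446529]), 'tvec': array([0.04190979, 0.60749785, 1.29064418])}
{'time': 0.1, 'q': array([ 5.37622770e+01,  5.99646246e+00,  5.53243883e+00,  8.96053703e+01,
       -1.69298894e-04,  7.75271734e+01]), 'qvel': array([ 0.02764633, -0.11786373,  0.12155758,  0.10031237, -0.06688044,
        0.04099253]), 'joint_torque': array([ 5.00834562e-03, -5.58209860e+01,  5.04718208e+01,  1.30375117e-02,
       -4.55175568e-04, -3.53186647e-05]), 'tool_pos': array([0.2416494 , 0.54895375, 0.30319598]), 'tcp_rot': array([-1.79932207e+02, -1.48221516e-02,  1.56235095e+02]), 'ft_force': array([ 0.142017  , -0.59562264, -0.57600854]), 'torque': array([ 0.00788862, -0.00707226,  0.03127692]), 'gripper_force': 0.0, 'gripper_width': 0.08574483344313397}
```

View pics/top0.png

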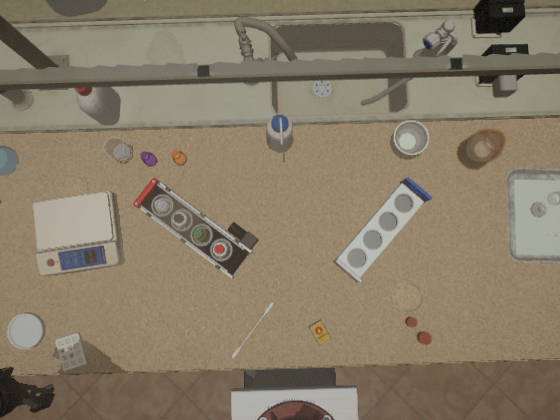

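View pics/scene0.png

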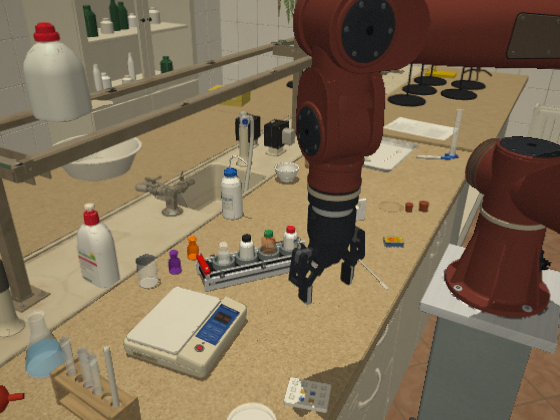

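Top view: the lane runs from the red stop at (147,193) to the motor at (243,235), with bottles at about (162,205), (180,218), (202,235) and (220,249). The rack's blue end is at (417,190), with nests at about (404,203) to (357,258). Purple (149,158) and orange (179,157) are look-alikes standing off the lane. Candidates for bottle_glass are (162,205) on the lane and the clear vessel at (122,152). I'll confirm with an enlarged crop.

```bash
cat > h.py <<'E'
from plant import robot
import cv2, numpy as np
def cam(n):
    c=robot.get_calibration(n); f=210/np.tan(np.radians(c["vertical_fov"]/2))
    K=np.array([[f,0,c["cx"]],[0,f,c["cy"]],[0,0,1.]])
    return K,np.array([c["k1"],0,0,0.]),np.array(c["rvec"]),np.array(c["tvec"])
def proj(c,P):
    K,d,r,t=c; return cv2.projectPoints(np.array(P,float).reshape(-1,1,3),r,t,K,d)[0][:,0]
def world(c,px,z):
    K,d,r,t=c; R=cv2.Rodrigues(r)[0]
    n=cv2.undistortPoints(np.array(px,float).reshape(-1,1,2),K,d)[:,0]
    v=np.c_[n,np.ones(len(n))]@R; o=-R.T@t
    return o+v*((z-o[2])/v[:,2])[:,None]
E
python3 - <<'E'
from h import *
c=cam("top"); print(proj(c,[[0.242,.549,.304],[0,0,0]]).round())
print("stop end",world(c,[[147,193]],.061).round(3)," bottles",world(c,[[162,205],[180,218],[202,235],[220,249]],.1).round(3))
print("nests",world(c,[[404,203],[388,221],[372,239],[357,258]],.024).round(3))
im=cv2.imread("pics/top0.png")
a=cv2.resize(im[135:285,95:265],None,fx=4,fy=4,interpolation=cv2.INTER_CUBIC)
cv2.imwrite("pics/lane.png",a[:600])
cv2.imwrite("pics/rack.png",cv2.resize(im[170:290,325:440],None,fx=5,fy=5,interpolation=cv2.INTER_CUBIC))
E
```

```text
[[ 15. 386.]
 [295. 450.]]
stop end [[0.649 0.35  0.061]]  bottles [[0.613 0.304 0.1  ]
 [0.58  0.261 0.1  ]
 [0.537 0.209 0.1  ]
 [0.503 0.166 0.1  ]]
nests [[ 0.607 -0.299  0.024]
 [ 0.562 -0.256  0.024]
 [ 0.518 -0.212  0.024]
 [ 0.471 -0.172  0.024]]
```

View pics/lane.png

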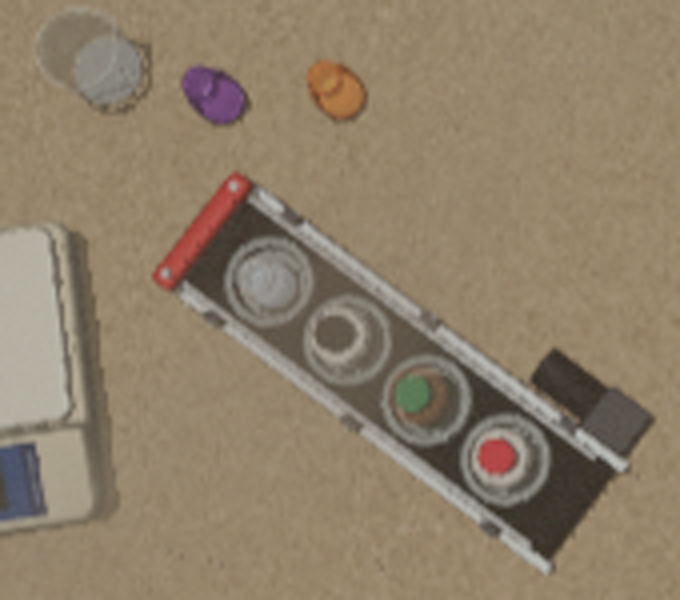

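View pics/rack.png

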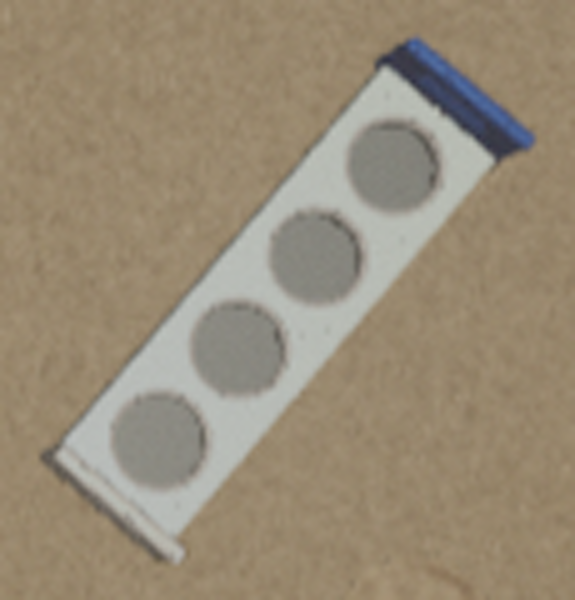

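The lane crop settles it. From the red stop the order is clear glass (266,280), black (336,336), green (412,393), red (497,456), in crop pixels. The glass in the puck is bottle_glass; the clear vessel by the purple one is an open beaker off the lane. The rack crop shows four empty nests. Next I'll fit both frames and check them with the wrist camera.

```bash
cat >> h.py <<'E'
S=np.array([.093,.031,-.031,-.093])
def fit(P):   # origin, unit y axis, residual from 4 points at S along y
    P=np.array(P)[:,:2]; o=P.mean(0); u=(S[:,None]*(P-o)).sum(0); k=np.linalg.norm(u)/(S@S); u/=np.linalg.norm(u)
    return o,u,k,np.abs(o+S[:,None]*u-P).max()
def down(yaw): return [180,0,yaw]
E
python3 - <<'E'
from h import *
c=cam("top")
f=lambda a,s,o:(np.array(a)+.5)/s-.5+np.array(o)
pk=f([(268,281),(346,340),(426,399),(505,459)],4,(95,135))
ns=f([(394,166),(316,257),(239,348),(158,440)],5,(325,170))
cp=f([(266,280),(336,336),(412,393),(497,456)],4,(95,135))
L=fit(world(c,pk,.056)); R=fit(world(c,ns,.024)); print(L,R)
ang=lambda u:np.degrees(np.arctan2(u[1],u[0]))
la,ra=ang(L[1]),ang(R[1]); print(la,ra, robot.tip_reach)
caps=np.array([world(c,cp[i:i+1],z)[0,:2] for i,z in enumerate([.104,.111,.111,.111])])
d=caps-(L[0]+S[:,None]*L[1]); print("cap offsets along y, x", (d@L[1]).round(4),(d@[L[1][1],-L[1][0]]).round(4))
for nm,o,u,a in(("L",L[0],L[1],la),("R",R[0],R[1],ra)):
  for s in S:
    p=o+s*u
    for y in(a,a+180):
      for z in(.3,.13): 
        q=robot.ik([*p,z],down(y)); print(nm,s,round(y),z,None if q is None else np.round(q))
m=L[0]
# look at lane
robot.move_pose([*m,.36],down(la+180 if la<0 else la))
cw=cam("wrist"); cv2.imwrite("pics/wl.png",robot.grab_frame("wrist"))
np.savez("lane.npz",K=cw[0],d=cw[1],r=cw[2],t=cw[3]); print(robot.observe()["time"],robot.observe()["q"], -cv2.Rodrigues(cw[2])[0].T@cw[3])
E
```

```text
(array([0.56046346, 0.24170703]), array([0.61983904, 0.78472898]), np.float64(1.0007583021434374), np.float64(0.00030093722579760396)) (array([ 0.53984435, -0.23396921]), array([ 0.72968401, -0.6837845 ]), np.float64(1.000180001509281), np.float64(0.0006057800614700237))
51.69561890950033 -43.14009011083355 0.0726
cap offsets along y, x [-0.0105 -0.0044  0.0005 -0.0007] [0.0022 0.0008 0.0008 0.0012]
L 0.093 52 0.3 [ 16.  23.  25.  92.   0. 145.]
L 0.093 52 0.13 [ 16.  24.   9.  74.   0. 145.]
L 0.093 232 0.3 [ 16.  23.  25.  92.   0. -35.]
L 0.093 232 0.13 [ 16.  24.   9.  74.   0. -35.]
L 0.031 52 0.3 [ 13.  13.  13.  90.   0. 141.]
L 0.031 52 0.13 [ 13.  15.  -3.  72.   0. 141.]
L 0.031 232 0.3 [ 13.  13.  13.  90.   0. -39.]
L 0.031 232 0.13 [ 13.  15.  -3.  72.   0. -39.]
L -0.031 52 0.3 [  9.   3.   2.  89.   0. 137.]
L -0.031 52 0.13 [  9.   6. -13.  71.   0. 137.]
L -0.031 232 0.3 [  9.   3.   2.  89.   0. -43.]
L -0.031 232 0.13 [  9.   6. -13.  71.   0. -43.]
L -0.093 52 0.3 [  4.  -6.  -7.  89.   0. 133.]
L -0.093 52 0.13 [  4.  -4. -22.  71.   0. 133.]
L -0.093 232 0.3 [  
[... 345 characters left out ...]
1 -43 0.13 [ -37.   11.   -7.   72.    0. -173.]
R 0.031 137 0.3 [-37.   9.   8.  89.   0.   7.]
R 0.031 137 0.13 [-37.  11.  -7.  72.   0.   7.]
R -0.031 -43 0.3 [ -36.   -1.   -2.   89.    0. -173.]
R -0.031 -43 0.13 [ -36.    1.  -17.   71.    0. -173.]
R -0.031 137 0.3 [-36.  -1.  -2.  89.   0.   7.]
R -0.031 137 0.13 [-36.   1. -17.  71.   0.   7.]
R -0.093 -43 0.3 [ -35.  -11.  -12.   90.    0. -172.]
R -0.093 -43 0.13 [ -35.   -9.  -27.   72.    0. -172.]
R -0.093 137 0.3 [-35. -11. -12.  90.   0.   8.]
R -0.093 137 0.13 [-35.  -9. -27.  72.   0.   8.]
1.7917 [1.11626706e+01 9.07685029e+00 1.47986402e+01 9.57316508e+01
 1.04292907e-02 1.39345594e+02] [0.61066095 0.30575651 0.43009535]
```

View pics/wl.png

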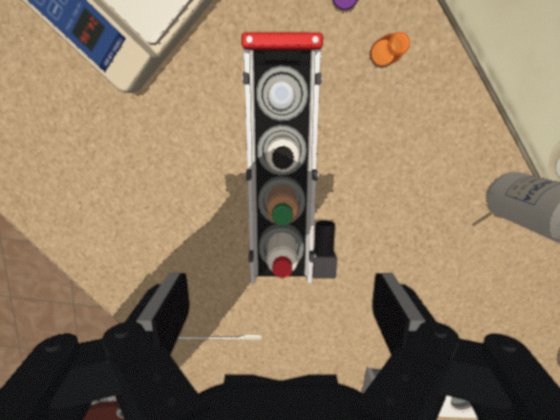

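The wrist view shows the lane upright: puck rims at about (282,92), (282,150), (282,202), (282,247), and cap tops at (281,94) glass, (282,157) black, (282,214) green, (282,267) red. I'll cross-check the fit with these.

```bash
cat >> h.py <<'E'
LO,LU=np.array([.56046,.24171]),np.array([.61984,.78473]); LA=51.696
RO,RU=np.array([.53984,-.23397]),np.array([.72968,-.68378]); RA=-43.14+180
E
python3 - <<'E'
from h import *
z=np.load("lane.npz"); c=(z["K"],z["d"],z["r"],z["t"])
F=fit(world(c,[(282,92),(282,150),(282,202),(282,247)],.056)); print("wrist lane fit",F)
P=LO+S[:,None]*LU
print(proj(c,np.c_[P,np.full(4,.056)]).round(1), proj(c,np.c_[P,[.104,.111,.111,.111]]).round(1))
robot.move_pose([*RO,.36],down(RA))
cw=cam("wrist"); g=robot.grab_frame("wrist"); np.savez("rack.npz",K=cw[0],d=cw[1],r=cw[2],t=cw[3])
N=RO+S[:,None]*RU; 
im=cv2.imread("pics/wl.png"); 
pp=[proj(cw,np.c_[N,np.full(4,.024)]),proj(c,np.c_[P,np.full(4,.056)])]; cc=proj(c,np.c_[P,[.104,.111,.111,.111]])
def ring(i,cam_,ctr,zz,r,col,x0,y0,s):
    t=np.linspace(0,2*np.pi,60); q=proj(cam_,np.c_[ctr[0]+r*np.cos(t),ctr[1]+r*np.sin(t),np.full(60,zz)])
    cv2.polylines(i,[np.int32(((q-[x0,y0]+.5)*s))],True,col,1)
x0,y0=220,20
a=cv2.resize(im[y0:y0+280,x0:x0+130],None,fx=2.1,fy=2.1,interpolation=cv2.INTER_CUBIC)
b=cv2.resize(g[y0:y0+280,x0:x0+130],None,fx=2.1,fy=2.1,interpolation=cv2.INTER_CUBIC)
for i in range(4):
    ring(a,c,P[i],.056,.029,(0,255,255),x0,y0,2.1)
    ring(a,c,P[i],[.104,.111,.111,.111][i],.0115,(255,0,255),x0,y0,2.1)
    ring(b,cw,N[i],.024,.02325,(0,0,255),x0,y0,2.1)
cv2.imwrite("pics/chk.png",np.hstack([a,b])); print(robot.observe()["time"],pp[0].round(0))
E
```

```text
wrist lane fit (array([0.56435273, 0.24449702]), array([0.61700283, 0.78696093]), np.float64(0.9961000549990596), np.float64(0.0010721094435472422))
[[281.1  96.8]
 [280.9 153.4]
 [280.8 204.8]
 [280.7 251.3]] [[281.1  95.2]
 [281.  160.9]
 [280.8 219.8]
 [280.7 272.3]]
3.8333 [[279. 240.]
 [279. 196.]
 [279. 149.]
 [278.  96.]]
```

View pics/chk.png

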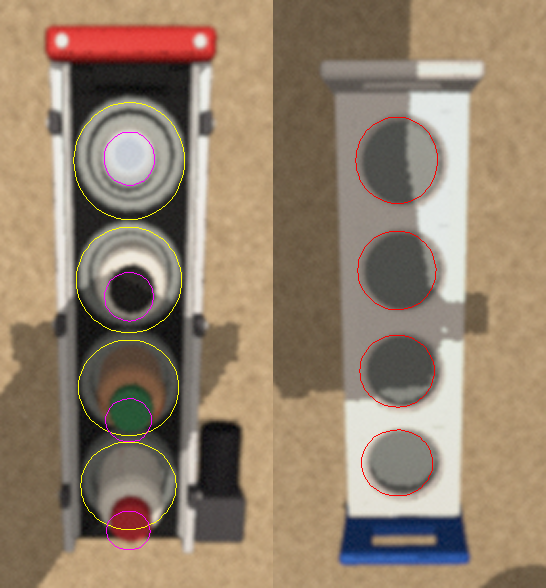

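Yellow rings (puck rims) sit about 2 px, or 3–4 mm, short along the lane. The rack rings are within about 1–2 px. To cancel wrist-mount bias, I'll view both fixtures with the wrist turned by 180° and register the rings numerically.

```bash
cat > reg.py <<'E'
from h import *
T=np.linspace(0,2*np.pi,120,endpoint=False)
def reg(img,c,o,u,z,radii,da=0):
    g=cv2.GaussianBlur(cv2.cvtColor(img,cv2.COLOR_BGR2GRAY),(0,0),1).astype(np.float32)
    G=np.minimum(np.hypot(cv2.Sobel(g,cv2.CV_32F,1,0),cv2.Sobel(g,cv2.CV_32F,0,1)),120)
    v=np.array([u[1],-u[0]]); best=[]
    P=np.concatenate([s*u+r*np.c_[np.cos(T),np.sin(T)] for s in S for r in radii])
    A=np.arange(-.007,.00701,.0005); sc=np.zeros((len(A),len(A)))
    for i,a in enumerate(A):
        for j,b in enumerate(A):
            p=proj(c,np.c_[o+a*u+b*v+P,np.full(len(P),z)]).astype(np.float32)
            sc[i,j]=cv2.remap(G,p[None,:,0],p[None,:,1],cv2.INTER_LINEAR).mean()
    i,j=np.unravel_index(sc.argmax(),sc.shape); return A[i],A[j],sc.max()/np.median(sc)
E
python3 - <<'E'
from reg import *
def ld(f): z=np.load(f); return z["K"],z["d"],z["r"],z["t"]
t=cv2.imread("pics/top0.png"); ct=cam("top")
robot.move_pose([*RO,.36],down(RA)); c1=cam("wrist"); i1=robot.grab_frame("wrist")
robot.move_pose([*RO,.36],down(RA-180)); c2=cam("wrist"); i2=robot.grab_frame("wrist")
robot.move_pose([*LO,.36],down(LA-180)); c3=cam("wrist"); i3=robot.grab_frame("wrist")
for n,i,c in(("top",t,ct),("w0",i1,c1),("w180",i2,c2)): print("rack",n,reg(i,c,RO,RU,.024,[.02325]))
for n,i,c in(("top",t,ct),("w0",cv2.imread("pics/wl.png"),ld("lane.npz")),("w180",i3,c3)): print("lane",n,reg(i,c,LO,LU,.056,[.029,.0225]))
cv2.imwrite("pics/i3.png",i3);np.savez("lane2.npz",K=c3[0],d=c3[1],r=c3[2],t=c3[3])
cv2.imwrite("pics/i2.png",i2)
print(robot.observe()["time"],robot.observe()["q"][5])
E
```

```text
rack top (np.float64(-6.071532165918825e-18), np.float64(-6.071532165918825e-18), np.float64(1.564724151152341))
rack w0 (np.float64(-6.071532165918825e-18), np.float64(-0.004000000000000003), np.float64(2.07874668534974))
rack w180 (np.float64(0.0019999999999999922), np.float64(-0.004000000000000003), np.float64(2.189928997498501))
lane top (np.float64(-6.071532165918825e-18), np.float64(0.004499999999999989), np.float64(1.0613503010443968))
lane w0 (np.float64(0.004499999999999989), np.float64(-0.0005000000000000056), np.float64(1.1349921937436707))
lane w180 (np.float64(0.0029999999999999914), np.float64(0.0019999999999999922), np.float64(1.140791635121236))
8.875 -40.65770974794357
```

Both wrist views agree, and they imply the same world shift of about (+3.2, +2.3) mm for rack and lane. That is a bias in the top camera, so I'll adopt the wrist values. Now I'll look at the bottle tops in the turned view.

```bash
cat >> h.py <<'E'
LX,RX=np.array([LU[1],-LU[0]]),np.array([RU[1],-RU[0]])
LO=LO+.00375*LU+.00075*LX; RO=RO+.001*RU-.004*RX
E
python3 - <<'E'
from h import *
out=[]
P=LO+S[:,None]*LU; t=np.linspace(0,2*np.pi,60)
for f,n,x0,y0 in(("pics/wl.png","lane.npz",220,30),("pics/i3.png","lane2.npz",220,30)):
    z=np.load(n); c=(z["K"],z["d"],z["r"],z["t"]); im=cv2.imread(f)[y0:y0+260,x0:x0+130]
    a=cv2.resize(im,None,fx=2.3,fy=2.3,interpolation=cv2.INTER_CUBIC)
    for i in range(4):
        h=[.104,.111,.111,.111][i]
        for r,zz,col in((.029,.056,(0,255,255)),(.0115,h,(255,0,255))):
            q=proj(c,np.c_[P[i]+r*np.c_[np.cos(t),np.sin(t)],np.full(60,zz)])
            cv2.polylines(a,[np.int32((q-[x0,y0]+.5)*2.3)],True,col,1)
    out.append(a)
cv2.imwrite("pics/chk2.png",np.hstack(out))
E
```

```text
(no output)
```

View pics/chk2.png

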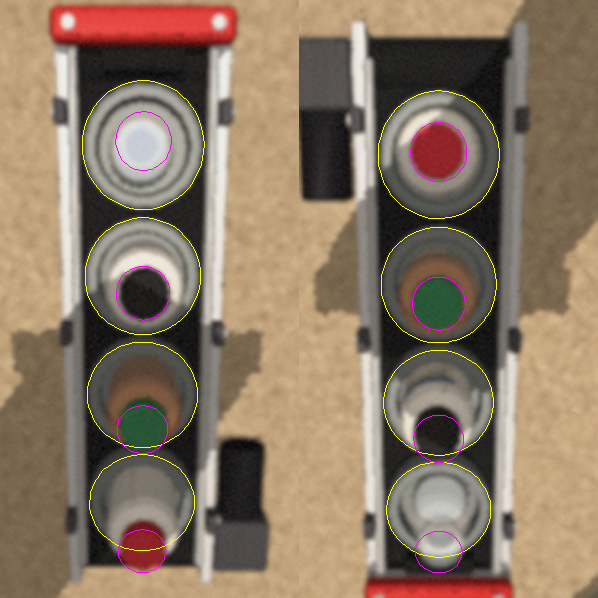

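The rings now match in both views, and every bottle stands within about 1–2 mm of its puck centre. Starting with the red one (index 3).

```bash
cat > mv.py <<'E'
from h import *
UP,PICK,DROP=.26,.131,.098
def st(m):
    o=robot.observe(); print(m,"t%.1f"%o["time"],"z%.4f"%o["tool_pos"][2],"w%.4f"%o["gripper_width"],"F",o["gripper_force"].round(1),o["ft_force"].round(1))
def pick(i):
    p=LO+S[i]*LU
    robot.set_gripper(.085); robot.move_pose([*p,UP],down(LA-180))
    print("hit",robot.line_to([*p,PICK],vel=.12,guard=15)); robot.set_gripper(.0); st("gripped")
    robot.line_to([*p,UP],vel=.1); st("lifted")
def place(i):
    n=RO+S[i]*RU
    robot.move_pose([*n,UP],down(RA)); robot.line_to([*n,.135],vel=.12)
    hit=robot.line_to([*n,DROP-.002],vel=.03,guard=6); st(f"down hit={hit}")
    return n,robot.observe()["tool_pos"][2]
def release(n):
    robot.set_gripper(.085); robot.line_to([*n,UP],vel=.15); st("released")
E
python3 - <<'E'
from mv import *
pick(3)
if robot.observe()["gripper_width"]>.03:
    n,z=place(3)
    if z<.102: release(n)
E
```

```text
hit FalseTraceback (most recent call last):
  File "<stdin>", line 2, in <module>
  File "mv.py", line 8, in pick
    print("hit",robot.line_to([*p,PICK],vel=.12,guard=15)); robot.set_gripper(.0); st("gripped")
                                                                                   ~~^^^^^^^^^^^
  File "mv.py", line 4, in st
    o=robot.observe(); print(m,"t%.1f"%o["time"],"z%.4f"%o["tool_pos"][2],"w%.4f"%o["gripper_width"],"F",o["gripper_force"].round(1),o["ft_force"].round(1))
                                                                                                         ^^^^^^^^^^^^^^^^^^^^^^^^
AttributeError: 'float' object has no attribute 'round'
```

```bash
sed -i 's/o\["gripper_force"\].round(1)/round(o["gripper_force"],1)/' mv.py
python3 - <<'E'
from mv import *
st("gripped"); p=LO+S[3]*LU
robot.line_to([*p,UP],vel=.1); st("lifted")
if robot.observe()["gripper_width"]>.03:
    n,z=place(3)
    if z<.102: release(n)
    cv2.imwrite("pics/r1.png",robot.grab_frame("wrist"))
E
```

```text
gripped t11.4 z0.1315 w0.0362 F 59.8 [-0.4 -0.5  4.1]
lifted t12.9 z0.2592 w0.0357 F 59.8 [ 0.4 -0.4 -0.9]
down hit=True t16.4 z0.0985 w0.0360 F 60.5 [-0.5  0.3  5.1]
released t18.2 z0.2589 w0.0848 F 0.0 [-0.6 -0.5 -0.6]
```

The red bottle came down exactly 33 mm, so it is fully seated. Now the other three.

```bash
python3 - <<'E'
from mv import *
for i in(2,1,0):
    pick(i)
    if robot.observe()["gripper_width"]<.028: print("grasp?"); break
    n,z=place(i)
    if z>.102: print("jam"); break
    release(n)
else:
    robot.move_pose([*(RO-.12*RU),.36],down(RA))
    cv2.imwrite("pics/end_w.png",robot.grab_frame("wrist")); im=robot.grab_frame("top")
    cv2.imwrite("pics/end.png",np.hstack([cv2.resize(im[170:290,325:440],(400,418),interpolation=2),cv2.resize(im[160:285,125:265],(400,418),interpolation=2)]))
st("end")
E
```

```text
hit False
gripped t21.7 z0.1315 w0.0357 F 59.8 [-0.  -0.7  3.4]
lifted t23.1 z0.2592 w0.0361 F 59.8 [ 0.3  0.1 -1.6]
down hit=True t27.0 z0.0985 w0.0357 F 60.5 [-0.2  0.7  5. ]
released t28.8 z0.2588 w0.0851 F 0.0 [ 0.2 -0.2 -0.4]
hit False
gripped t32.5 z0.1315 w0.0358 F 59.8 [-0.1 -0.2  3.1]
lifted t33.9 z0.2591 w0.0358 F 59.8 [ 0.1 -0.  -0.8]
down hit=True t38.1 z0.0985 w0.0355 F 60.5 [-0.4  0.4  5.5]
released t39.9 z0.2588 w0.0849 F 0.0 [-0.3  0.2 -0.8]
hit False
gripped t44.0 z0.1315 w0.0292 F 59.7 [-0.  -0.1  3.7]
lifted t45.4 z0.2590 w0.0293 F 59.3 [-0.1 -0.8 -1.3]
down hit=True t49.9 z0.0985 w0.0292 F 59.9 [-0.3 -0.4  5.9]
released t51.7 z0.2587 w0.0849 F 0.0 [ 0.8 -0.2 -0.4]
end t52.7 z0.3589 w0.0855 F 0.0 [ 0.4 -1.1  0.1]
```

View pics/end.png

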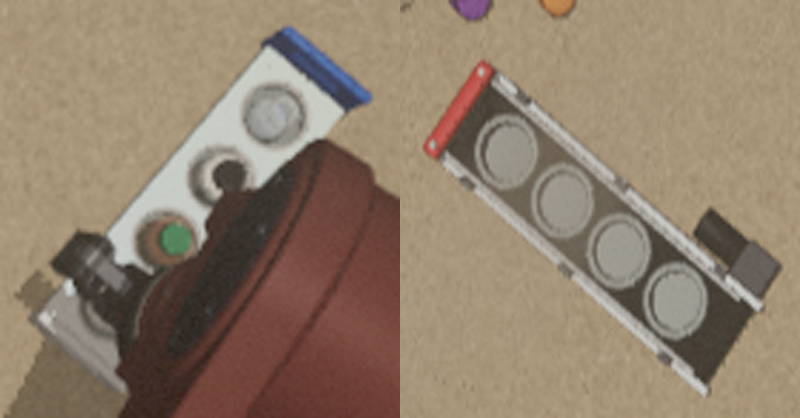

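The pucks are empty. Glass (275,115), black (228,175) and green (175,240) are in order from the blue end, and red is hidden by the arm. I'll move clear and check it.

```bash
python3 - <<'E'
from h import *
robot.move_pose([*LO,.36],down(LA-180))
im=robot.grab_frame("top"); cv2.imwrite("pics/end2.png",cv2.resize(im[170:290,325:440],(460,480),interpolation=2))
E
```

```text
(no output)
```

View pics/end2.png

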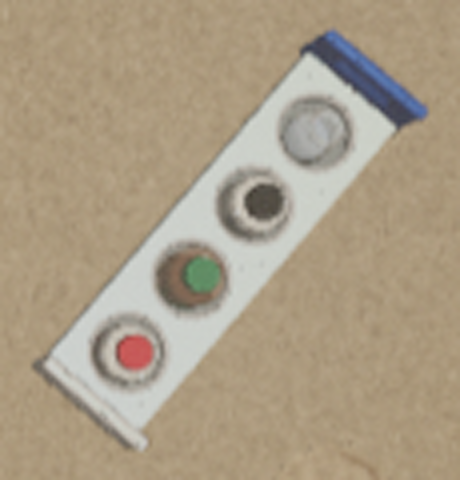

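All four stand upright in their nests: glass (315,132), black (263,202), green (203,274), red (135,352). Handing in.

```bash
python3 -c "
from plant import robot
print(robot.job_done())"
```

```text
the job is handed in; nothing more can be done
None
```

The job is handed in: all four bottles are upright and fully down in the rack, in lane order from the blue end (glass, black, green, red), and the pucks are still in the lane; no verdict came back.

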